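Riveter free-travel check

TASK

Check the free travel of the bench riveter: push its moving handle gently closed, toward the fixed handle, until the resistance clearly firms up, hold it there for a moment without forcing it further, and let go; the handle stays where it is left. Then slide the brass marker along its rail until its nib is in line with the handle's pointed tip, so that the travel is noted, and leave both there. Do not disturb the dish, the sash weight or the loose rivet set.

Things in the scene. Friction and masses are not known exactly. Their poses are not given: they have to be found in the camera images.
- riveter: Hand riveter fixed on a steel plate 200 x 390 x 8 mm. Origin: on the bench under the moving handle's pivot. +y runs from the pivot to the marker rail (along x at y = 265 mm, x -70 to 120, top 28 mm above the bench); closing carries the moving handle toward +x. Fixed handle: 18 mm bar from the head to (112, 118) mm, 55 mm up, at least 30 mm clear of the moving handle in its free travel.
- head (a point): The riveter's closed brass body, a block x -55 to 55, y -35 to 65 mm in the riveter's frame, top 85 mm above the bench (pivot nut to 96 mm). This point: centre of its top face, x = 0, y = 15 mm. The firm spring seat that the moving handle meets is hidden inside; where it lies differs each time and cannot be seen.
- pivot (a point): The moving steel handle, a flat bar swinging level about the vertical pivot. This point: on the pivot, 55 mm above the bench; its +x runs along the bar to the pointed tip, z up. It closes clockwise seen from above (toward its own -y) and stays where it is left. Grip part: 110 to 185 mm from the pivot, 18 mm wide, 30 mm high (40 to 70 mm above the bench).
- handle_grip (a point): Middle of the moving handle's grip part, on its centre line, 155 mm from the pivot. Pushed here: free travel takes 2 to 2.5 N; past the firm point the push grows by about 2 N per mm. Well pressed is 6 to 14 N, held at least 0.4 s; over 17 N forces it and spoils the check. Let go, it springs back less than 5 mm and still bears lightly on the seat.
- handle_tip (a point): The pointed tip of the moving handle, on its centre line, 195 mm from the pivot.
- swing (a joint): Travel of the moving handle in rad: 0 fully open, growing as it closes. It starts between 0.02 and 0.14 and firms up somewhere between 0.33 and 0.69. At 0 the bar points 0.384 rad from the riveter's +y toward its -x.
- marker (a joint): Position of the marker on its rail in m, 0 to 0.135: 0 at the +x end (nib at x = 95 mm in the riveter's frame), growing toward -x, toward the moving handle. It starts between 0 and 0.02, beyond the handle on the closed side. Rail friction about 1.5 N; it stays where it is left.
- marker_knob (a point): Centre of the marker's upright brass grip block, 16 mm along the rail, 24 mm across it, from 38 to 80 mm above the bench (this point at 60 mm), to be pinched from above. Under it a 30 x 30 mm shoe, top 38 mm above the bench.
- marker_nib (a point): End of the marker's thin nib, 59 mm from the knob's centre toward the pivot (riveter's -y), 55 mm above the bench, at y = 206 mm in the riveter's frame. The marker is set when this point lies on the handle's centre line produced past its tip (y = 0 in the frame of point pivot).
- dish: Bystander: cream enamel parts dish, 120 mm across, 35 mm high, origin under its centre.
- sash_weight: Bystander: squat cast-iron sash weight, 66 mm across, 100 mm high, origin under its centre.
- rivet_set: Bystander: loose steel rivet set standing upright, 26 mm across, 80 mm high, origin under its centre.

How it is judged:
On the way:
1. the moving handle is pressed until it firms up against the seat in the head (over 8 N on the seat, about 5 N at the grip) for 0.3 s (contact force between swing and riveter above 8 N), for 0.3 s.
At the end, for the whole second after the job is handed in: The moving handle still bears on the seat where it firmed up (over 1 N), the marker's nib is within 4 mm of the handle's centre line, and both are at rest (contact force between swing and riveter above 1 N and y of marker_nib in the frame of pivot between -0.004 and 0.004 m and velocity of joint swing between -0.02 and 0.02 rad/s and velocity of joint marker between -0.005 and 0.005 m/s); the robot touches nothing.
It fails at once if the handle is forced past the firm point (over 42 N on the seat, about 18 N at the grip) (contact force between swing and riveter above 42 N).
It fails at once if the dish is disturbed (moved over 20 mm) (distance of dish from where it was at the start of the episode above 0.02 m).
It fails at once if the sash weight is disturbed (moved over 20 mm) (distance of sash_weight from where it was at the start of the episode above 0.02 m).
It fails at once if the rivet set is disturbed (moved over 20 mm) (distance of rivet_set from where it was at the start of the episode above 0.02 m).
It also fails if it takes over 64 s, if anything falls off the work surface, if the arm or the gripper's body presses on something with over 40 N, if the wrist force passes 120 N, or if a joint passes its speed limit or range.

ROBOT

A 6-joint arm with a two-finger parallel gripper is mounted at the origin on the work surface. World frame = base frame: x ahead of the robot, y to its left, z up, the work surface at z = 0. Lengths are in m, angles in rad, forces in N, time in s.
With the tool pointing down it reaches from about 0.35 to 0.775 m from the base axis. Payload 5.5 kg.
Tool frame: the origin (TCP) lies between the finger pads; the fingertips stand 17 mm ahead of it and the grasp point (between the pads) lies 2 mm behind it (env.finger_overhang is the distance from the TCP to the fingertips, in m); z points along the fingers, y is the line along which they close (so a half turn about z gives the same grasp; the last joint's range is limited). The gripper opens to 85 mm and grips with 20 to 120 N. Pads are 22 mm wide; open, the fingers measure 114 mm over their backs; the gripper's body (76 mm by 85 mm) begins 54 mm behind the grasp point. The pads swing forward as they close: fully open they stand 13 mm farther back than shut.
Start: joints at [-1.25, 0.313, 0.046, 1.304, 0, 1.431], TCP at [0.256, -0.515, 0.248] pointing down, gripper open.
Joint ranges: [-2.76, 2.76], [-0.86, 1.69], [-1.03, 1.26], [-2.2, 2.34], [-1.47, 1.5], [-3.14, 3.14]. Speed limits (rad/s): [2.57, 2.57, 3.14, 3.14, 3.14, 3.14].

INTERFACE

Orientations are given as a unit quaternion [w, x, y, z].
In Python, from workcell import env gives the robot as it stands. The module is installed in compiled form; this text tells all that it offers.
- The arm moves only by the shell command python3 -m pendant 'ROWS' [FORCE]. ROWS is JSON, a list of rows, each a list of 5 numbers: the gripper's target within -1 to 1 (fully open at 1, half-way at 0, shut at -1), then the shift along the tool's x, y, z in m, then the turn about the tool's z in rad. A call has 1 to 8 rows; each row shifts and turns the commanded pose from where the row before left it, along the tool's axes as they then stand; what a row does not reach is not made up. A row lasts 1/8 s, in which the tool goes at most 62.5 mm and 10.7 degrees, less where a joint would pass 70% of its speed; a pose out of reach is approached as far as the arm can. A call with a gripper value outside its range is refused whole. The fingers move at their own pace and stop on an object; FORCE is the grip in N (left out, the last holds). Time passes only in rows, so rows that do not move let the fingers close. It gives the time, the measured TCP pose, the force, the opening and the grip force at its end, in the units of the state.
- env.get_state(): the state, without advancing time (a new reading comes with each control period).
- env.read_camera(name): name is "scene" or "top" or "wrist"; returns the picture (480x640x3 uint8, red, green, blue); there is no depth.
- env.calibration(name): a dict with "K" (3x3 intrinsics, pixels), "T" (4x4, takes a point from camera to world coordinates); the wrist camera has in their place "tool_from_camera" (4x4, takes a point from camera to tool coordinates, whose origin is the TCP and whose axes are the flange's). Camera axes: x right, y down, z forward; pixel columns grow to the right and rows downward; lengths in m; the calibration is good to about 2 mm. A picture is of the moment at which its call begins: read the wrist's pose just before it. calibration takes no time and is no camera call.
- env.hand_in(): hands the job in; it is judged then, once.
Trained networks look in the newest picture that a camera, given by its name, has taken for a name from the list of things; names that differ only in an ending like _2 or _b are one class to them, and where a whole thing is asked for, a point or a joint stands for the part that bears it (a point fixed in the world has none). Each returns a list of dicts, best first, with "score" (0 to 1); they miss things now and then, are a little off and sometimes report something else, mostly with a low value. They report only what shows in the picture. A call takes as long as a camera call.
- env.recognise(camera, label): "centre" ([column, row] in pixels, amid what is visible of it).
The state is a dict: "clock": time; "joint_pos": joint angles; "qvel": joint speeds; "tau": joint torques, N m; "tcp_pos": TCP position; "orientation": TCP orientation; "wrist_force": force on the tool from outside, world axes, zero at the start; "ft_torque": the same for the moment, N m; "finger_gap": finger opening in m; "grip_force": force on a finger pad.
Only numpy, scipy, OpenCV 4.12 (cv2) and the standard library are available. Lean on these libraries where they do the work, as an engineer would, in place of code of your own. Each camera call takes 0.05 s, during which the arm holds its last target. There are 200 camera calls.

## Working session

There is one attempt and no reset: what is moved stays moved. The work goes in short steps, Python scripts to look and compute and a shell command to move; the robot and the scene stay as the last step left them, time stands still between calls to the robot, and variables do not carry over. Pictures are saved under pics/ and viewed, at most 10 in all, crops included, and the job is handed in when it is done.

```bash
mkdir -p pics
cat > h.py <<'E'
import numpy as np, cv2
from workcell import env
def ray(cam,px):
    c=env.calibration(cam);K=np.array(c["K"]);T=np.array(c["T"])
    d=T[:3,:3]@np.linalg.inv(K)@[px[0],px[1],1.];return T[:3,3],d
def at(cam,px,z):
    o,d=ray(cam,px);return (o+d*(z-o[2])/d[2]).round(4)
def proj(cam,p):
    c=env.calibration(cam);K=np.array(c["K"]);T=np.linalg.inv(np.array(c["T"]))
    q=K@(T[:3,:3]@p+T[:3,3]);return q[:2]/q[2]
Z=dict(head=.085,pivot=.096,handle_grip=.07,handle_tip=.055,marker_knob=.08,marker_nib=.055,dish=.03,sash_weight=.1,rivet_set=.08)
E
python3 - <<'E'
from h import *
s=env.get_state();print({k:np.round(s[k],3) for k in s})
for c in("top","scene"):
    im=env.read_camera(c);cv2.imwrite(f"pics/{c}0.png",im[:,:,::-1])
    for n,z in Z.items():
        for r in env.recognise(c,n)[:2]: print(c,n,r["score"],np.round(r["centre"],1),at(c,r["centre"],z))
E
```

```text
{'clock': np.float64(0.0), 'joint_pos': array([-1.25 ,  0.314,  0.045,  1.304, -0.   ,  1.431]), 'qvel': array([ 0.   , -0.001, -0.001,  0.001,  0.001, -0.001]), 'tau': array([-1.0000e-03, -4.8062e+01,  2.9854e+01,  1.9000e-02, -0.0000e+00,
       -0.0000e+00]), 'tcp_pos': array([ 0.256, -0.515,  0.247]), 'orientation': array([-0.001,  0.974,  0.228, -0.   ]), 'wrist_force': array([ 0.008, -0.872,  0.187]), 'ft_torque': array([0.022, 0.023, 0.074]), 'grip_force': np.float64(0.0), 'finger_gap': np.float64(0.086)}
top head 0.71 [307.1 242.8] [ 0.564  -0.0011  0.085 ]
top head 0.68 [300.4 264.7] [0.5037 0.0176 0.085 ]
top pivot 0.61 [296.  263.1] [0.5068 0.0292 0.096 ]
top handle_grip 0.8 [298.2 265.2] [0.5043 0.024  0.07  ]
top handle_tip 0.83 [296.  263.1] [0.5121 0.0305 0.055 ]
top marker_knob 0.52 [247.7 211.5] [0.6541 0.1628 0.08  ]
top marker_nib 0.59 [256.  213.5] [0.6535 0.1422 0.055 ]
top dish 0.8 [153.1 221.4] [0.6388 0.4377 0.03  ]
top sash_weight 0.72 [175.3 271.8] [0.4856 0.3548 0.1   ]
top rivet_set 0.6 [480.3 216.3] [ 0.6343 -0.4791  0.08  ]
top rivet_set 0.18 [153.9 224.4] [0.6203 0.4218 0.08  ]
scene head 0.9 [330.5 268.2] [ 0.6225 -0.0961  0.085 ]
scene pivot 0.71 [314.6 231.8] [ 0.5324 -0.0101  0.096 ]
scene handle_grip 0.69 [318.7 234. ] [0.5266 0.0182 0.07  ]
scene handle_tip 0.76 [316.8 230.5] [0.5047 0.0465 0.055 ]
scene handle_tip 0.29 [368.3 175.2] [0.4952 0.3495 0.055 ]
scene marker_knob 0.7 [394.2 230.4] [0.6814 0.1065 0.08  ]
scene marker_nib 0.55 [392.  228.1] [0.6598 0.1459 0.055 ]
scene dish 0.98 [422.5 182.3] [0.6286 0.4282 0.03  ]
scene sash_weight 0.88 [368.8 175.8] [0.5307 0.2759 0.1   ]
scene rivet_set 0.97 [226.  425.9] [ 0.6691 -0.5229  0.08  ]
```

View pics/top0.png

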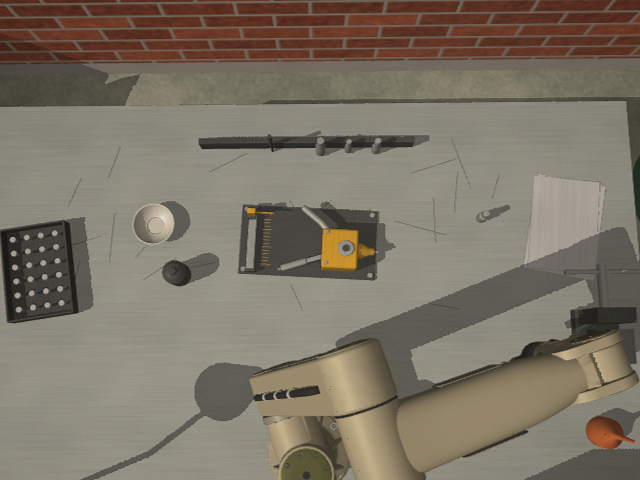

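View pics/scene0.png

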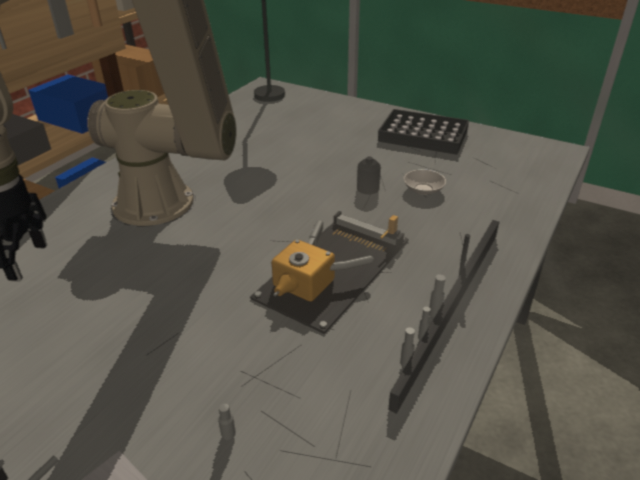

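The top view shows the pivot nut at about (346,247) and the moving handle running to (280,267). The rail is at column 250 with the marker at (252,211), and the plate corners are near (243,206), (379,209), (376,279) and (239,273).

```bash
python3 - <<'E'
from h import *
for p,z in(((346,247),.096),((243,206),.008),((379,209),.008),((376,279),.008),((239,273),.008),((280,267),.07),((250,211),.08)): print(p,at("top",p,z))
print(np.round(env.calibration("wrist")["tool_from_camera"],3),np.round(env.calibration("wrist")["K"],0))
E
python3 -m pendant '[[-1,0.042,-0.040,0,0],[-1,0.042,-0.040,0,0],[-1,0.042,-0.040,0,0],[-1,0.042,-0.040,0,0],[-1,0.042,-0.040,0,0],[-1,0.042,-0.040,0,0],[-1,0.042,-0.040,0,0],[-1,0.042,-0.040,0,0]]' 30
```

```text
(346, 247) [ 0.5496 -0.1068  0.096 ]
(243, 206) [0.686  0.1846 0.008 ]
(379, 209) [ 0.6733 -0.208   0.008 ]
(376, 279) [ 0.4707 -0.1946  0.008 ]
(239, 273) [0.4913 0.1944 0.008 ]
(280, 267) [0.4998 0.074  0.07  ]
(250, 211) [0.6555 0.1564 0.08  ]
[[-0.    -0.963 -0.27   0.067]
 [ 1.     0.    -0.001 -0.001]
 [ 0.001 -0.27   0.963 -0.126]
 [ 0.     0.     0.     1.   ]] [[394.   0. 323.]
 [  0. 394. 241.]
 [  0.   0.   1.]]
clock: 2.0
tcp_pos: [0.4148, -0.0773, 0.2487]
orientation: [0.0, 0.974, 0.228, 0.001]
wrist_force: [0.4, 0.2, -0.1]
finger_gap: -0.0001
grip_force: 0.0
```

```bash
python3 -m pendant '[[-1,0.048,-0.020,0,0],[-1,0.048,-0.020,0,0],[-1,0.048,-0.020,0,0],[-1,0.048,-0.020,0,-0.18],[-1,0,0,0,-0.18],[-1,0,0,0,-0.18],[-1,0,0,0,-0.18],[-1,0,0,0,-0.18]]'; python3 -m pendant '[[-1,0,0,0,-0.165],[-1,0,0,0,0]]'
cat >> h.py <<'E'
from scipy.spatial.transform import Rotation as R
def wpose(s):
    q=s["orientation"];T=np.eye(4);T[:3,:3]=R.from_quat([q[1],q[2],q[3],q[0]]).as_matrix();T[:3,3]=s["tcp_pos"];return T@np.array(env.calibration("wrist")["tool_from_camera"])
def wat(T,px,z):
    d=T[:3,:3]@np.linalg.inv(np.array(env.calibration("wrist")["K"]))@[px[0],px[1],1.];o=T[:3,3];return (o+d*(z-o[2])/d[2]).round(4)
E
python3 - <<'E'
from h import *
s=env.get_state();T=wpose(s);np.save("T1.npy",T)
im=env.read_camera("wrist");cv2.imwrite("pics/w1.png",im[:,:,::-1])
for n in("pivot","handle_grip","handle_tip","marker_knob","marker_nib"):
    for r in env.recognise("wrist",n)[:2]: print(n,r["score"],np.round(r["centre"],1),wat(T,r["centre"],Z[n]))
E
```

```text
clock: 3.0
tcp_pos: [0.5508, 0.0781, 0.2482]
orientation: [0.0, 0.775, 0.631, -0.0]
wrist_force: [-0.2, 0.1, -0.2]
finger_gap: 0.0004
grip_force: 0.0
clock: 3.25
tcp_pos: [0.5507, 0.078, 0.2483]
orientation: [0.0, 0.723, 0.69, -0.0]
wrist_force: [-0.4, -0.0, 0.4]
finger_gap: -0.0002
grip_force: 0.0
pivot 0.79 [274.9 265.1] [0.5122 0.0517 0.096 ]
handle_grip 0.9 [273.4 264.2] [0.5073 0.0437 0.07  ]
handle_tip 0.62 [455.6 121.1] [0.6556 0.1489 0.055 ]
handle_tip 0.57 [270.5 264.7] [0.5025 0.0383 0.055 ]
marker_knob 0.65 [276.8 263. ] [0.5115 0.0479 0.08  ]
marker_knob 0.6 [454.4 119.1] [0.6466 0.1501 0.08  ]
marker_nib 0.87 [450.5 119.9] [0.6516 0.1499 0.055 ]
```

View pics/w1.png

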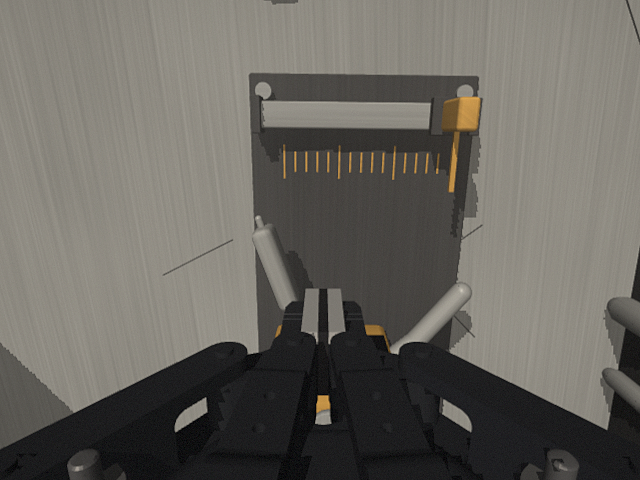

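The wrist view shows the handle tip at (258,217), the grip end at (264,233), the nib end at (452,191) and the rail from (262,113) to (430,116). The plate's far corners are at (249,74) and (478,76).

Run:
```python
from h import *
T=np.load("T1.npy")
nib=wat(T,(452,191),.055);tip=wat(T,(258,217),.055)
c1=wat(T,(249,74),.008);c2=wat(T,(478,76),.008);r1=wat(T,(262,101),.028);r2=wat(T,(430,103),.028)
print(nib,tip,c1,c2,r1,r2)
d=c2-c1;e=r2-r1;print("yaw",np.arctan2(d[1],d[0]),np.arctan2(e[1],e[0]))
# fit pivot with yaw, swing, marker from top pivot + nib + tip
from scipy.optimize import least_squares
pt=at("top",(346,247),.096)[:2]
def rot(a):return np.array([[np.cos(a),-np.sin(a)],[np.sin(a),np.cos(a)]])
def f(v):
    p=v[:2];M=rot(v[2]);a=.384-v[3]
    return np.r_[p+M@[.095-v[4],.206]-nib[:2],p+M@(.195*np.array([-np.sin(a),np.cos(a)]))-tip[:2],(p-pt),
      (v[2]+.04)*.15,p+M@[0,.275+.0]-0.5*(r1+r2)[:2]*0-(p+M@[0,.275])]
v=least_squares(f,[.55,-.1,-.04,.08,.01]).x;print(v.round(4),(f(v)*1e3).round(1))
p=v[:2];M=rot(v[2])
for sw in(v[3],.33,.5,.69):
    a=.384-sw;u=M@[-np.sin(a),np.cos(a)];n=np.array([u[1],-u[0]]);g=p+.155*u;print(sw,"grip",g.round(4),"pushdir",n.round(3),"contact tcp",(g-.009*n).round(4))
```

```text
[0.6551 0.0945 0.055 ] [0.4956 0.0803 0.055 ] [0.4909 0.1966 0.008 ] [0.6885 0.1858 0.008 ] [0.5031 0.1726 0.028 ] [0.6424 0.1645 0.028 ]
yaw -0.05460154394349004 -0.058082478822872353
[ 0.5496 -0.1071 -0.0411  0.0623 -0.0021] [ 0.   0.3 -0.   0.  -0.  -0.3 -0.2  0.   0. ]
0.06231267182085594 grip [0.5067 0.0419] pushdir [0.961 0.277] contact tcp [0.498  0.0394]
0.33 grip [0.5476 0.0479] pushdir [1.    0.013] contact tcp [0.5386 0.0478]
0.5 grip [0.5738 0.046 ] pushdir [ 0.988 -0.156] contact tcp [0.565  0.0474]
0.69 grip [0.6023 0.0387] pushdir [ 0.94 -0.34] contact tcp [0.5939 0.0417]
```

```bash
python3 -m pendant '[[-1,-0.019,-0.047,0,0],[-1,-0.019,-0.047,0,0],[-1,0,0,0.049,0],[-1,0,0,0.049,0],[-1,0,0,0.049,0],[-1,0,0,0.049,0],[-1,0,0.008,0,0],[-1,0,0,0,0]]'
```

```text
clock: 4.55
tcp_pos: [0.4653, 0.0437, 0.0539]
orientation: [0.001, 0.723, 0.691, 0.001]
wrist_force: [0.3, -1.6, 0.2]
finger_gap: -0.0
grip_force: 0.0
```

```bash
python3 -m pendant '[[-1,0,0.006,0,0],[-1,0,0.006,0,0],[-1,0,0.006,0,0],[-1,0,0.006,0,0],[-1,0,0.006,0,0],[-1,0,0.006,0,0],[-1,0,0.006,0,0],[-1,0,0.004,0,0]]';  python3 -m pendant '[[-1,0,0.002,0,0],[-1,0,0.001,0,0],[-1,0,0,0,0]]'
```

```text
clock: 5.55
tcp_pos: [0.5094, 0.0419, 0.0521]
orientation: [-0.0, 0.723, 0.691, -0.0]
wrist_force: [-3.1, 1.8, -0.8]
finger_gap: 0.0001
grip_force: 1.3
clock: 5.92
tcp_pos: [0.5122, 0.0416, 0.0523]
orientation: [0.0, 0.723, 0.691, 0.0]
wrist_force: [-1.6, 0.7, -1.1]
finger_gap: 0.0003
grip_force: 0.9
```

```bash
cat > chk.py <<'E'
from h import *
import sys
f=env.get_state()["wrist_force"];m=np.hypot(f[0],f[1]);sys.exit(bool(m>4.5))
E
p="python3 -m pendant"; c="python3 chk.py"
( $p '[[-1,0,0.0015,0,0],[-1,0,0.0015,0,0],[-1,0,0.0015,0,0]]' && $c && $p '[[-1,0,0.0015,0,0],[-1,0,0.0015,0,0],[-1,0,0.0015,0,0]]' && $c && $p '[[-1,0,0.0015,0,0],[-1,0,0.0015,0,0],[-1,0,0.0015,0,0]]' && $c && $p '[[-1,0,0.0015,0,0],[-1,0,0.0015,0,0],[-1,0,0.0015,0,0]]' && $c && $p '[[-1,0,0.0015,0,0],[-1,0,0.0015,0,0],[-1,0,0.0015,0,0]]' && $c && $p '[[-1,0,0.0015,0,0],[-1,0,0.0015,0,0],[-1,0,0.0015,0,0]]' && $c && $p '[[-1,0,0.0015,0,0],[-1,0,0.0015,0,0],[-1,0,0.0015,0,0]]' && $c && $p '[[-1,0,0.0015,0,0],[-1,0,0.0015,0,0],[-1,0,0.0015,0,0]]' ) | grep -E "clock|tcp|wrist"
```

```text
clock: 6.3
tcp_pos: [0.5167, 0.0415, 0.0523]
wrist_force: [-3.3, 1.3, 0.0]
clock: 6.68
tcp_pos: [0.5212, 0.0413, 0.0523]
wrist_force: [-1.7, 1.8, 0.2]
clock: 7.05
tcp_pos: [0.5257, 0.0411, 0.0523]
wrist_force: [-1.7, 1.7, -0.0]
clock: 7.42
tcp_pos: [0.5302, 0.0409, 0.0523]
wrist_force: [-3.4, 2.2, -0.3]
clock: 7.8
tcp_pos: [0.5346, 0.0407, 0.0523]
wrist_force: [-3.4, 2.1, -0.7]
clock: 8.18
tcp_pos: [0.5391, 0.0405, 0.0523]
wrist_force: [-2.0, 2.7, -0.3]
clock: 8.55
tcp_pos: [0.5436, 0.0402, 0.0522]
wrist_force: [-2.9, 3.0, 0.4]
clock: 8.93
tcp_pos: [0.5481, 0.04, 0.0523]
wrist_force: [-2.0, 2.0, 1.8]
```

```bash
cat > chk.py <<'E'
from h import *
import sys
f=env.get_state()["wrist_force"];sys.exit(bool(-f[0]>4.4 or np.hypot(f[0],f[1])>5.5))
E
p="python3 -m pendant"; c="python3 chk.py"
( $p '[[-1,0,0.0015,0,0],[-1,0,0.0015,0,0],[-1,0,0.0015,0,0]]' && $c && $p '[[-1,0,0.0015,0,0],[-1,0,0.0015,0,0],[-1,0,0.0015,0,0]]' && $c && $p '[[-1,0,0.0015,0,0],[-1,0,0.0015,0,0],[-1,0,0.0015,0,0]]' && $c && $p '[[-1,0,0.0015,0,0],[-1,0,0.0015,0,0],[-1,0,0.0015,0,0]]' && $c && $p '[[-1,0,0.0015,0,0],[-1,0,0.0015,0,0],[-1,0,0.0015,0,0]]' && $c && $p '[[-1,0,0.0015,0,0],[-1,0,0.0015,0,0],[-1,0,0.0015,0,0]]' && $c && $p '[[-1,0,0.0015,0,0],[-1,0,0.0015,0,0],[-1,0,0.0015,0,0]]' && $c && $p '[[-1,0,0.0015,0,0],[-1,0,0.0015,0,0],[-1,0,0.0015,0,0]]' ) | grep -E "clock|tcp|wrist"
```

```text
clock: 9.3
tcp_pos: [0.5523, 0.0396, 0.0522]
wrist_force: [-3.8, 0.4, 0.7]
clock: 9.68
tcp_pos: [0.5548, 0.0394, 0.0521]
wrist_force: [-10.1, 0.1, 7.2]
```

```bash
python3 -m pendant '[[-1,0,0,0,0],[-1,0,0,0,0]]'|grep -E "tcp|wrist";python3 -m pendant '[[-1,0,0,0,0],[-1,0,0,0,0],[-1,0,0,0,0]]'|grep -E "tcp|wrist"
```

```text
tcp_pos: [0.5549, 0.0394, 0.0521]
wrist_force: [-8.9, -0.6, 5.4]
tcp_pos: [0.5549, 0.0394, 0.0521]
wrist_force: [-9.9, -0.6, 5.0]
```

```bash
python3 -m pendant '[[-1,0,-0.002,0,0],[-1,0,-0.003,0,0],[-1,0,-0.01,0,0],[-1,0,-0.02,0,0],[-1,0,0,-0.05,0],[-1,0,0,-0.05,0],[-1,0,0,-0.05,0],[-1,0.025,0.04,0,0]]'|grep -E "tcp|wrist";python3 -m pendant '[[-1,0.024,0.04,0,0],[-1,0,0,0,0],[-1,0,0,0,0]]'|grep -E "tcp|wrist|clock"
python3 - <<'E'
from h import *
s=env.get_state();T=wpose(s);np.save("T2.npy",T)
im=env.read_camera("wrist");cv2.imwrite("pics/w2.png",im[:,:,::-1])
for n in("handle_tip","marker_knob","marker_nib"):
    for r in env.recognise("wrist",n)[:2]: print(n,r["score"],np.round(r["centre"],1),wat(T,r["centre"],Z[n]))
E
```

```text
tcp_pos: [0.5651, 0.0637, 0.2085]
wrist_force: [1.7, -0.3, 0.6]
clock: 11.68
tcp_pos: [0.6036, 0.0865, 0.2019]
wrist_force: [-0.4, -0.8, -0.3]
marker_knob 0.59 [397.9 134.3] [0.6506 0.1508 0.08  ]
marker_nib 0.76 [394.1 136.9] [0.6526 0.1488 0.055 ]
```

View pics/w2.png

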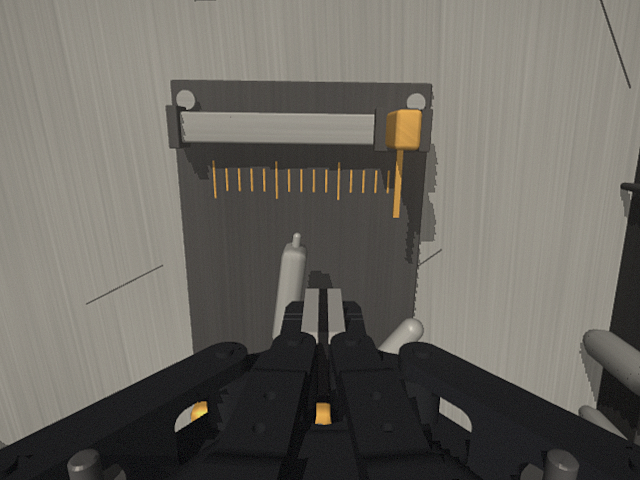

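The tip now shows at (297,235) and the nib end at (397,217).

Run:
```python
from h import *
T=np.load("T2.npy");tip=wat(T,(297,235),.055)[:2];nib=wat(T,(397,217),.055)[:2];kn=wat(T,(405,129),.08);print(tip,nib,kn)
p=np.array([.5496,-.1071])
for yaw in(-.041,-.055):
    ex=np.array([np.cos(yaw),np.sin(yaw)]);ey=np.array([-ex[1],ex[0]])
    u=tip-p;u/=np.hypot(*u);n=np.array([-u[1],u[0]])
    print(yaw,"swing",.384-np.arctan2(-u@ex,u@ey),"travel toward -x",((nib-p)@n)/-(ex@n),"knob",nib+.059*ey, np.hypot(*(tip-p)))
```

```text
[0.5834 0.0839] [0.6548 0.0939] [0.6548 0.1537 0.08  ]
-0.041 swing 0.518150039134337 travel toward -x -0.06918666668814831 knob [0.65721832 0.15285042] 0.19396762616478042
-0.055 swing 0.504150039134337 travel toward -x -0.06906294812626677 knob [0.65804336 0.15281078] 0.19396762616478042
```

```bash
python3 -m pendant '[[1,0.035,0.025,0,0],[1,0.034,0.026,0,0],[1,0,0,0.03,0],[1,0,0,0.03,0],[1,0,0,0.03,0],[1,0,0,0.029,0],[1,0,0,0.02,0],[1,0,0,0,0]]';python3 -m pendant '[[-1,0,0,0,0],[-1,0,0,0,0],[-1,0,0,0,0],[-1,0,0,0,0],[-1,0,0,0,0],[-1,0,0,0,0]]' 25
```

```text
clock: 12.88
tcp_pos: [0.6564, 0.1526, 0.0617]
orientation: [-0.001, 0.723, 0.691, -0.002]
wrist_force: [-1.2, 0.6, -0.9]
finger_gap: 0.0852
grip_force: 0.0
clock: 13.62
tcp_pos: [0.6586, 0.1533, 0.064]
orientation: [0.0, 0.723, 0.691, 0.0]
wrist_force: [-0.8, 0.1, 4.9]
finger_gap: 0.0155
grip_force: 29.2
```

```bash
python3 -m pendant '[[-1,0,-0.008,0,0],[-1,0,-0.01,0,0],[-1,0,-0.01,0,0],[-1,0,-0.01,0,0],[-1,0,-0.01,0,0],[-1,0,-0.01,0,0],[-1,0,-0.007,0,0],[-1,0,-0.004,0,0]]';python3 -m pendant '[[-1,0,0,0,0],[-1,0,0,0,0]]'
python3 - <<'E'
from h import *
s=env.get_state();T=wpose(s);np.save("T3.npy",T)
im=env.read_camera("wrist");cv2.imwrite("pics/w3.png",im[:,:,::-1])
E
```

```text
clock: 14.62
tcp_pos: [0.5891, 0.1573, 0.0639]
orientation: [-0.0, 0.723, 0.691, 0.001]
wrist_force: [1.8, 3.2, 5.8]
finger_gap: 0.0156
grip_force: 29.6
clock: 14.88
tcp_pos: [0.5887, 0.1573, 0.0639]
orientation: [-0.0, 0.723, 0.691, 0.001]
wrist_force: [-1.2, 2.5, 7.0]
finger_gap: 0.0154
grip_force: 30.0
```

View pics/w3.png

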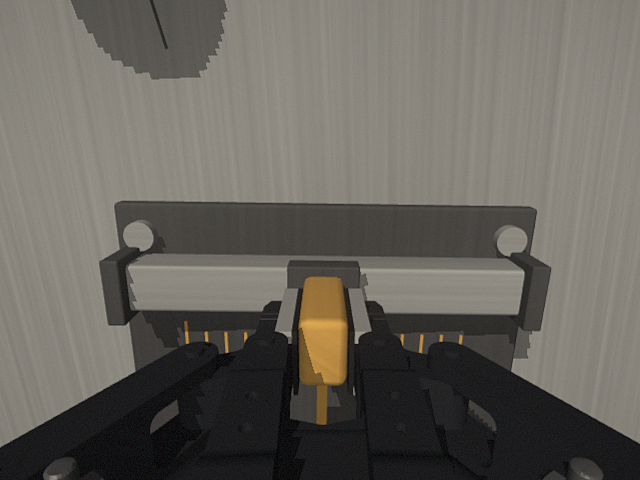

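The knob is pinched and has moved with the arm by about 70 mm; next I release it, rise and look.

```bash
python3 -m pendant '[[0.3,0,0,0,0],[0.3,0,0,0,0],[0.3,0,0,0,0],[0.3,0,0,-0.03,0],[0.3,0,0,-0.05,0],[-1,0,0,-0.058,0],[-1,-0.035,0,0,0],[-1,-0.035,0,0,0]]';python3 -m pendant '[[-1,0,0,0,0],[-1,0,0,0,0],[-1,0,0,0,0]]'
python3 - <<'E'
from h import *
s=env.get_state();T=wpose(s);np.save("T4.npy",T)
im=env.read_camera("wrist")[140:320,180:460];cv2.imwrite("pics/w4.png",cv2.resize(im[:,:,::-1],None,fx=2.5,fy=2.5,interpolation=cv2.INTER_CUBIC))
E
```

```text
clock: 15.92
tcp_pos: [0.5865, 0.0859, 0.2022]
orientation: [0.001, 0.722, 0.691, 0.001]
wrist_force: [0.6, 0.7, -0.3]
finger_gap: 0.0014
grip_force: 0.0
clock: 16.3
tcp_pos: [0.586, 0.0872, 0.201]
orientation: [-0.0, 0.722, 0.691, -0.0]
wrist_force: [-0.4, -0.3, -0.3]
finger_gap: -0.0003
grip_force: 0.0
```

View pics/w4.png

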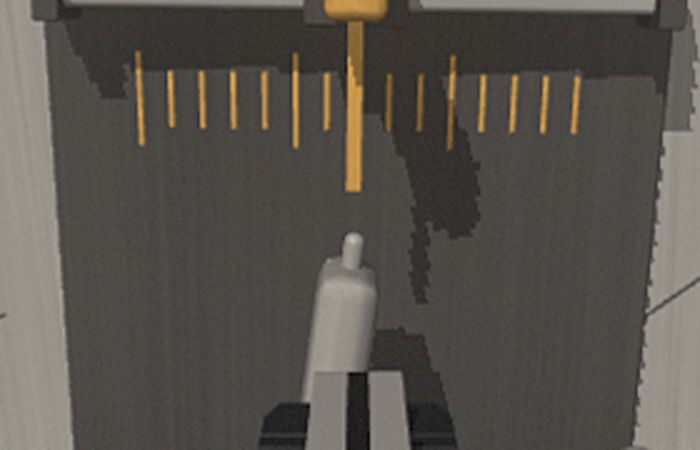

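In the 2.5x crop the tip is at (353,238) and the nib end at (353,190), so they look nearly in line.

Run:
```python
from h import *
T=np.load("T4.npy");f=lambda x,y:wat(T,(180+x/2.5,140+y/2.5),.055)[:2]
tip=f(353,238);nib=f(353,190);p=np.array([.5496,-.1071])
u=tip-p;r=np.hypot(*u);u/=r;print(tip,nib,r,"nib y in pivot frame",(nib-p)@[-u[1],u[0]])
print(env.get_state()["wrist_force"].round(2))
```

```text
[0.5832 0.084 ] [0.5838 0.098 ] 0.19403136344416075 nib y in pivot frame 0.0018334149370773812
[-0.52 -0.87 -0.29]
```

```bash
python3 -m pendant '[[-1,0,0,-0.03,0],[-1,0,0,0,0],[-1,0,0,0,0]]'|head -2; python3 -c "
from workcell import env
print(env.hand_in())"
```

```text
clock: 16.73
tcp_pos: [0.5861, 0.0869, 0.2309]
the job is handed in; nothing more can be done
None
```

The job is handed in, though no verdict came back: the handle was pressed to about 9.5 N at the firm point, held over 0.6 s and let go, then the marker was set with its nib measured about 2 mm off the handle's centre line (limit 4 mm); the arm stayed clear of the dish, sash weight and rivet set.

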